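# Free the seized filler cap of a gear housing

### The arm

A 6-joint arm with a two-finger parallel gripper is mounted at the origin on the work surface. World frame = base frame: x ahead of the robot, y to its left, z up, the work surface at z = 0. Lengths are in m, angles in rad, forces in N, time in s.
With the tool pointing down it reaches from about 0.4 to 0.825 m from the base axis. Payload 7 kg.
Tool frame: the origin (TCP) lies on the centre line of the jaws, within the pads' length; the fingertips stand 14 mm ahead of it and the grasp point (between the pads) lies 5 mm behind it (env.nose_length is the x of the fingertips in the tool frame, in m); x points along the fingers, y is the direction in which the jaws open and shut, and the axes are right-handed (so a half turn about x gives the same grasp; the last joint's range is limited). The gripper opens to 85 mm and grips with 20 to 120 N. Pads are 22 mm wide; open, the fingers measure 114 mm over their backs; the gripper's body (76 mm by 85 mm) begins 54 mm behind the grasp point. The pads swing forward as they close: fully open they stand 13 mm farther back than shut.
Start: joints at [1.632, 0.359, 0.012, 0, -1.224, -0.288], TCP at [0.152, 0.658, 0.245] pointing down, gripper open.
Joint ranges: [-3.07, 3.07], [-1.43, 2.12], [-1.02, 1.25], [-3.03, 1.67], [-3.05, -0], [-3.03, 3.03]. Speed limits (rad/s): [2.39, 2.39, 3.01, 3.14, 3.14, 3.14].

### API

Orientations are given as a rotation vector (axis times angle).
In Python, from rig import env gives the robot as it stands. The module is installed in compiled form; this text tells all that it offers.
- The arm moves only by the shell command python3 -m inch 'ROWS'. ROWS is JSON, one flat list of numbers, 5 for each row, row after row: the shift along the world's x, y, z in cm, then the turn about the world's z in rad, then the finger opening in cm, from 0 to 8.54. In form: [x, y, z, spin, hand, x, y, z, spin, hand, ...]. A call has exactly 5 rows; each row shifts and turns the commanded pose from where the row before left it; what a row does not reach is not made up. A row lasts 1/8 s, in which the tool goes at most 62.5 mm and 10.7 degrees, less where a joint would pass 70% of its speed; a pose out of reach is approached as far as the arm can. A call with a gripper value outside its range is refused whole. The fingers move at their own pace and stop on an object; the grip force is fixed at half the most. Time passes only in rows, so rows that do not move let the fingers close, or fill a call up. It gives the time, the measured TCP pose, the force and the opening at its end, in the units of the state.
- env.state(): the state, without advancing time (a new reading comes with each control period).
- env.snapshot(name): name is "scene" or "top"; returns a dict with "img" (400x640x3 uint8, blue, green, red), "z_map" (400x640 float32, m along the optical axis (not along the pixel's ray), 0 where there is no reading), "K" (3x3 intrinsics, pixels), "k1" (the pictures are not rectified: a ray, as slopes to the right and down, at radius r is drawn at 1 + k1 r^2 times it, then the intrinsics apply), "R" (3x3) and "t" (3): a world point X has camera coordinates R X + t. Camera axes: x right, y down, z forward; pixel columns grow to the right and rows downward; lengths in m; the calibration is good to about 2 mm. A picture is of the moment at which its call begins.
- env.hand_in(): hands the job in, once; it reports no verdict.
The state is a dict: "t": time; "q": joint angles; "qd": joint speeds; "joint_efforts": joint torques, N m; "position": TCP position; "orientation": TCP orientation; "force": force on the tool from outside, world axes, zero at the start; "moment": the same for the moment, N m; "opening": finger opening in m.
Only numpy, scipy, OpenCV 4.12 (cv2) and the standard library are available. Lean on these libraries where they do the work, as an engineer would, in place of code of your own. Each camera call takes 0.05 s, during which the arm holds its last target.

### The job

The filler cap on the gear housing is stuck. Take it by its wing, break it loose with a short hard twist counter-clockwise, turn it on easily until it meets its stop, lift it off without wrenching it against the neck or claws, and set it down upright in the parts tray without dropping it; leave the nut, spanner and can where they are.

Things in the scene. Friction and masses are not known exactly. Their poses are not given: they have to be found in the camera images.
- housing: Fixed cast aluminium gear housing, 216 x 158 mm, flat top 56 mm above its underside. Origin on the work surface, exactly under the axis of the filler neck; the casting runs from 73 mm on its -x side to 143 mm on its +x side of this axis. A steel claw ring, 124 mm across, is clamped round the neck, its two opposite claws reaching 1.5 mm over the cap's ears to hold the cap down.
- neck_rim (a point): Centre of the filler neck's rim, 80 mm above the work surface, the cap's seat; z up. Each claw of the ring is a roof 70 degrees wide, 42 to 61 mm from the axis, its top 15 mm above the rim; the ring's angle differs from start to start and is not given. More than about 80 N between the cap and the neck or ring (pressed, dragged, pulled up under a claw, driven into the stop) does damage.
- cap_wing (a point): Centre of the wing of the black filler cap, half-way up it, on the cap's axis. The wing is an upright bar 60 mm long (x), 12 mm thick (y), 30 mm high (z -15 to +15 mm): take it from above across its thickness. Below it: a disc 76 mm across (z -25 to -15), two ears 16 mm wide, 8 mm thick along +x and -x out to 53 mm from the axis, and a plug 62 mm across with its foot at z = -39 mm.
- cap: The same cap, about 0.2 kg; origin at the plug's foot, 39 mm below the wing's centre. 1 mm of side play. Stuck: counter-clockwise from above it snaps free within 18 degrees at about 0.5 to 1 N m, then turns freely; clockwise it is blocked. At 35 to 68 degrees of turn the ears leave the claws and 10 degrees later meet a firm stop; in those last 10 degrees, and only there, it lifts straight out.
- tray: Fixed grey open parts tray, 190 mm (x) by 170 mm (y), walls 4 mm thick and 28 mm high. Origin under its centre on the work surface.
- tray_in (a point): Centre of the tray's inner floor.
- nut: Loose steel hexagon nut 32 mm across and 16 mm high, lying on the housing's flat top; origin at its underside. Bystander.
- spanner: Loose steel spanner 180 mm long lying on the table. Bystander.
- can: Loose white can, 60 mm across and 150 mm high, standing on the table; origin at its underside. Bystander.
Not all that is in view belongs to the job. There is more than one size of the cap; the job needs the middle-sized.

How it is judged:
By the outcome, as a careful person would: the job done as asked, in the order asked, and still so for the second after the job is handed in, with the robot touching nothing.
It also fails if it takes over 72 s, if anything falls off the work surface, if the arm or the gripper's body presses on something with over 40 N, if the wrist force passes 120 N, or if a joint passes its speed limit or range.

## Working session

There is one attempt and no reset: what is moved stays moved. The work goes in short steps, Python scripts to look and compute and a shell command to move; the robot and the scene stay as the last step left them, time stands still between calls to the robot, and variables do not carry over. Pictures are saved under pics/ and viewed, and the job is handed in when it is done.

```bash
mkdir -p pics; ls; python3 - <<'E'
from rig import env
import cv2,numpy as np
s=env.state(); print({k:np.round(v,3).tolist() for k,v in s.items()})
for n in("scene","top"):
    d=env.snapshot(n); cv2.imwrite(f"pics/{n}0.png",d["img"]); print(n,d["K"],d["k1"],d["R"],d["t"])
    np.savez(f"{n}0.npz",**{k:d[k] for k in("img","z_map","K","k1","R","t")})
E
```

```text
pics
{'t': 0.0, 'q': [1.632, 0.359, 0.011, -0.0, -1.224, -0.288], 'qd': [0.002, -0.001, -0.0, 0.001, 0.0, -0.001], 'joint_efforts': [-0.001, -58.331, 29.34, 6.937, -0.006, 0.0], 'position': [0.152, 0.657, 0.244], 'orientation': [-2.102, 0.241, 2.102], 'force': [-0.223, -0.354, -0.322], 'moment': [-0.037, 0.033, 0.015], 'opening': 0.085}
scene [[470.25615198   0.         320.48416438]
 [  0.         470.25615198 204.49669207]
 [  0.           0.           1.        ]] -0.01689167772318526 [[-0.68876646  0.72491253 -0.01012873]
 [ 0.61199884  0.57387964 -0.5441687 ]
 [-0.38866203 -0.38100392 -0.83891468]] [ 0.38292467 -0.28019035  1.53917651]
top [[406.6354125    0.         317.79949784]
 [  0.         406.6354125  196.81111305]
 [  0.           0.           1.        ]] -0.06279871727816923 [[ 0.0232871  -0.99968913 -0.00890832]
 [-0.99244416 -0.02204276 -0.12070087]
 [ 0.12046698  0.01165178 -0.99264895]] [-0.00199873  0.5671437   1.26770032]
```

View pics/scene0.png

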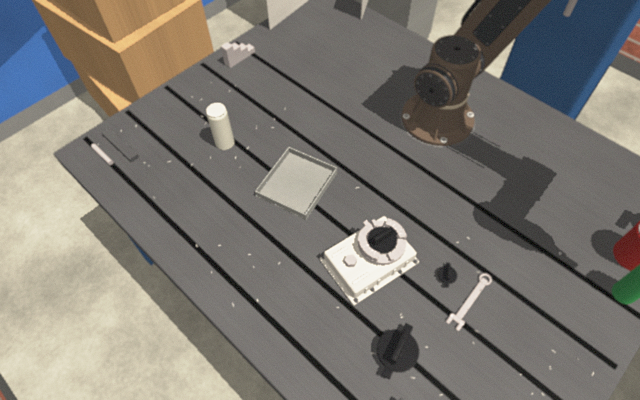

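View pics/top0.png

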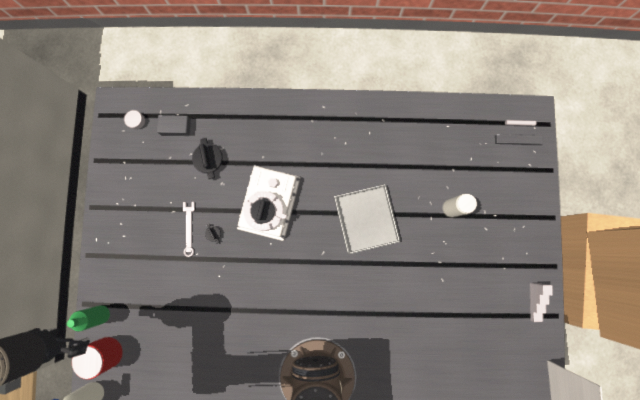

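Candidates for the cap in the top image: small loose cap (213,233), large loose cap (207,158), and the middle-sized one in the housing's claw ring (263,209). By the description it is the last; checking it close up.

```bash
python3 - <<'E'
import cv2,numpy as np
a=cv2.imread("pics/top0.png")[155:255,225:325]; cv2.imwrite("pics/c1.png",cv2.resize(a,(600,600),interpolation=cv2.INTER_CUBIC))
a=cv2.imread("pics/scene0.png")[205:305,315:425]; cv2.imwrite("pics/c2.png",cv2.resize(a,(660,600),interpolation=cv2.INTER_CUBIC))
E
cat > h.py <<'E'
import numpy as np,cv2
def load(f):
    d=np.load(f); return {k:d[k] for k in d.files}
def undist(d,uv):
    K=d["K"]; s=(np.atleast_2d(uv)-K[:2,2])/K[0,0]; x=s.copy()
    for _ in range(20): x=s/(1+float(d["k1"])*(x**2).sum(1,keepdims=True))
    return x
def at_z(d,uv,z):
    x=undist(d,uv); r=np.c_[x,np.ones(len(x))]@d["R"]; C=-d["R"].T@d["t"]
    return C+r*((z-C[2])/r[:,2])[:,None]
def cloud(d):
    H,W=d["z_map"].shape; u,v=np.meshgrid(np.arange(W),np.arange(H)); uv=np.c_[u.ravel(),v.ravel()].astype(float)
    x=undist(d,uv); z=d["z_map"].ravel()[:,None]; P=(np.c_[x,np.ones(len(x))]*z-d["t"])@d["R"]
    P[z[:,0]==0]=np.nan; return P.reshape(H,W,3)
def proj(d,X):
    c=np.atleast_2d(X)@d["R"].T+d["t"]; s=c[:,:2]/c[:,2:]; s=s*(1+float(d["k1"])*(s**2).sum(1,keepdims=True))
    return s*d["K"][0,0]+d["K"][:2,2]
E
```

```text
(no output)
```

View pics/c1.png

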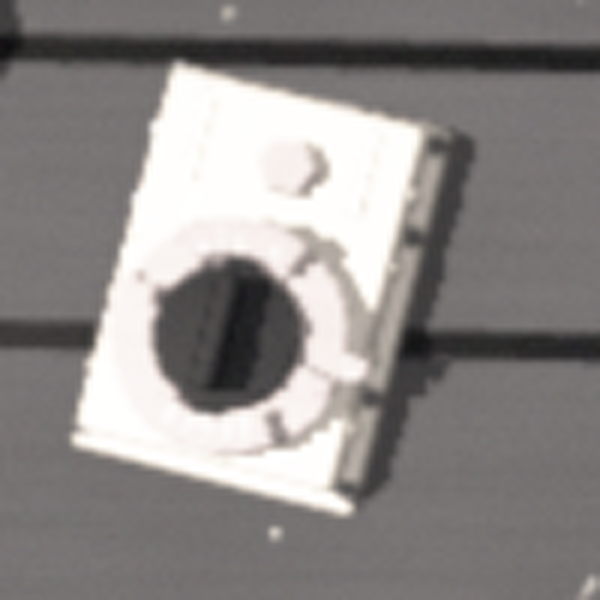

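View pics/c2.png

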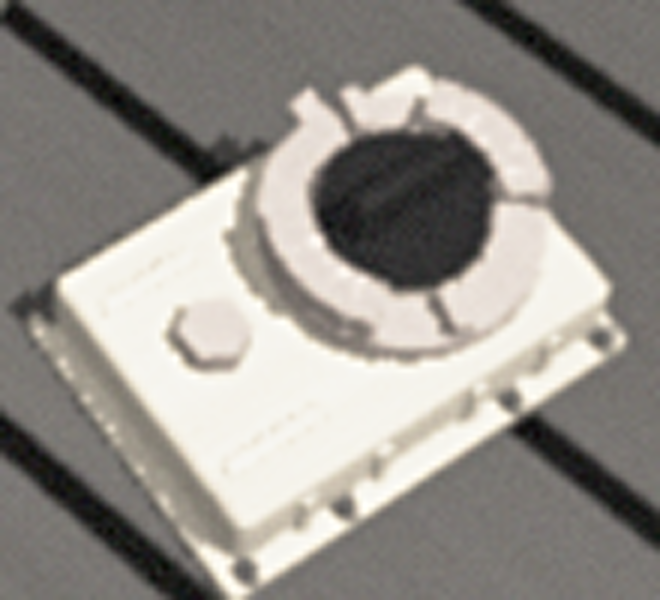

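The crop shows the middle-sized cap in the ring: wing around crop (240,325), i.e. top image (265,209), the nut well off it at (274,183). Now measuring in the depth.

```bash
python3 - <<'E'
from h import *
for n in("top","scene"):
    d=load(n+"0.npz"); P=cloud(d); g=d["img"].max(2)
    # rough neck: black-ish pixels with z>0.08 in the housing region
    reg=(P[...,2]>0.075)&(P[...,2]<0.135)
    C=at_z(d,[[263,210]],0.1)[0] if n=="top" else at_z(d,[[385,239]],0.1)[0]
    near=np.linalg.norm(P[...,:2]-C[:2],axis=2)<0.07
    m=near&(P[...,2]>0.07)
    print(n,C.round(4),m.sum(),np.histogram(P[...,2][m],bins=np.arange(.07,.135,.005)))
    ring=near&(P[...,2]>0.085)&(g>150); dark=near&(g<110)&(P[...,2]>.07)
    # ring circle fit
    w=near&(P[...,2]>0.108)&(P[...,2]<.135)&(g<120)
    q=P[w]; mu=q.mean(0); U,S,V=np.linalg.svd(q[:,:2]-mu[:2]); e=(q[:,:2]-mu[:2])@V.T
    print("wing",w.sum(),mu.round(4),np.degrees(np.arctan2(V[0,1],V[0,0])),np.ptp(e,axis=0),np.median(q[:,2]))
    r=P[ring]; (cx,cy),rad=cv2.minEnclosingCircle(r[:,:2].astype(np.float32)); print("ring",r.shape,cx,cy,rad, np.median(r[:,2]))
    q=P[dark]; (cx,cy),rad=cv2.minEnclosingCircle(q[:,:2].astype(np.float32)); print("dark",len(q),cx,cy,rad)
E
```

```text
top [0.5151 0.1755 0.1   ] 1280 (array([ 87, 330,  93, 261, 300, 109,   9,   4,  12,  49,  26,   0]), array([0.07 , 0.075, 0.08 , 0.085, 0.09 , 0.095, 0.1  , 0.105, 0.11 ,
       0.115, 0.12 , 0.125, 0.13 ]))
wing 87 [0.5151 0.1808 0.1184] 168.80305518039142 [0.0587897  0.01294483] 0.11858672628279607
ring (326, 3) 0.5154901146888733 0.18155443668365479 0.06124894693493843 0.0934781050666002
dark 457 0.5146543383598328 0.17880558967590332 0.039076998829841614
scene [0.5143 0.1861 0.1   ] 1750 (array([ 47, 357, 233, 172, 468, 290,  31,  23,  14,  43,  72,   0]), array([0.07 , 0.075, 0.08 , 0.085, 0.09 , 0.095, 0.1  , 0.105, 0.11 ,
       0.115, 0.12 , 0.125, 0.13 ]))
wing 134 [0.5175 0.179  0.1188] -12.501474471410198 [0.05678201 0.01395194] 0.1201281851884406
ring (441, 3) 0.5144172310829163 0.17715317010879517 0.06244731694459915 0.0957564782769964
dark 634 0.5197758078575134 0.16581179201602936 0.052929580211639404
```

```bash
python3 - <<'E'
from h import *
from scipy.spatial.transform import Rotation as R
from rig import env
s=env.state(); M=R.from_rotvec(s["orientation"]).as_matrix(); print("tool axes cols\n",M.round(3), env.nose_length)
for n in("top","scene"):
    d=load(n+"0.npz"); P=cloud(d)
    c=[370,219] if n=="top" else [296,181]
    C=at_z(d,[c],0.0)[0]
    m=(np.linalg.norm(P[...,:2]-C[:2],axis=2)<.15)&(P[...,2]>0.014)&(P[...,2]<.045)
    k=m.astype(np.uint8); 
    q=P[m]; r=cv2.minAreaRect(q[:,:2].astype(np.float32)); print(n,"tray",C.round(3),r,np.percentile(q[:,2],[50,90,98]))
    i=np.linalg.norm(P[...,:2]-C[:2],axis=2)<.05; print("floor z",np.nanmedian(P[...,2][i]))
    H=at_z(d,[[263,210]] if n=="top" else [[385,239]],.1)[0]
    dd=P[...,:2]-np.array([.5157,.1797]); rr=np.hypot(*np.moveaxis(dd,2,0)); a=np.degrees(np.arctan2(dd[...,1],dd[...,0]))
    m=(rr>.045)&(rr<.060)
    print([(b,round(float(np.nanmedian(P[...,2][m&(a>=b)&(a<b+10)])),3)) for b in range(-180,180,10)])
E
```

```text
tool axes cols
 [[-0.    -0.225 -0.974]
 [-0.001 -0.974  0.225]
 [-1.     0.001 -0.   ]] 0.014
top tray [ 0.502 -0.161  0.   ] ((0.5028392672538757, -0.14610588550567627), (0.1910794973373413, 0.1713646948337555), 14.639655113220215) [0.02629219 0.03052679 0.03233793]
floor z 0.003294365879005046
[(-180, 0.093), (-170, 0.094), (-160, 0.095), (-150, 0.078), (-140, 0.077), (-130, 0.078), (-120, 0.087), (-110, 0.077), (-100, 0.077), (-90, 0.078), (-80, 0.078), (-70, 0.077), (-60, 0.078), (-50, 0.077), (-40, 0.093), (-30, 0.095), (-20, 0.093), (-10, 0.094), (0, 0.094), (10, 0.095), (20, 0.094), (30, 0.077), (40, 0.078), (50, 0.08), (60, 0.088), (70, 0.078), (80, 0.076), (90, 0.078), (100, 0.078), (110, 0.077), (120, 0.078), (130, 0.094), (140, 0.095), (150, 0.095), (160, 0.096), (170, 0.093)]
scene tray [ 0.493 -0.161  0.   ] ((0.5008049607276917, -0.1499319076538086), (0.19682365655899048, 0.17337247729301453), 14.736515045166016) [0.02534566 0.0308354  0.0337606 ]
floor z 0.005780386021628468
[(-180, 0.097), (-170, 0.097), (-160, 0.096), (-150, 0.079), (-140, 0.08), (-130, 0.08), (-120, 0.09), (-110, 0.079), (-100, 0.08), (-90, 0.079), (-80, 0.078), (-70, 0.079), (-60, 0.081), (-50, 0.095), (-40, 0.096), (-30, 0.096), (-20, 0.093), (-10, 0.093), (0, 0.093), (10, 0.089), (20, 0.08), (30, 0.078), (40, 0.078), (50, 0.079), (60, 0.087), (70, 0.077), (80, 0.078), (90, 0.079), (100, 0.08), (110, 0.08), (120, 0.079), (130, 0.081), (140, 0.095), (150, 0.096), (160, 0.097), (170, 0.096)]
```

```bash
for i in 1; do python3 -m inch '[2.4,-3.2,0,0,4, 2.4,-3.2,0,0,4, 2.4,-3.2,0,0,4, 2.4,-3.2,0,0,4, 2.4,-3.2,0,0,4]'; python3 -m inch '[2.4,-3.2,0,0,4, 2.4,-3.2,0,0,4, 2.4,-3.2,0,0,4, 2.4,-3.2,0,0,4, 2.4,-3.2,0,0,4]'; done
```

```text
t: 0.72
position: [0.2723, 0.4963, 0.245]
orientation: [-2.101, 0.24, 2.102]
force: [0.5, 0.9, 0.4]
opening: 0.0402
t: 1.35
position: [0.3923, 0.3364, 0.2451]
orientation: [-2.101, 0.24, 2.102]
force: [0.2, 1.2, 0.1]
opening: 0.0397
```

```bash
python3 -m inch '[2.5,-3.2,0,0.01,4, 2.5,-3.2,-1,0.01,4, 2.5,-3.2,-2,0.006,4, 2.5,-3.1,-2,0,4, 2.3,-3.0,-2,0,4]'; python3 - <<'E'
from rig import env
import cv2,numpy as np
from scipy.spatial.transform import Rotation as R
for n in("scene","top"):
    d=env.snapshot(n); np.savez(f"{n}1.npz",**{k:d[k] for k in("img","z_map","K","k1","R","t")})
    y,x=(180,310) if n=="scene" else (150,210)
    cv2.imwrite(f"pics/{n}1.png",cv2.resize(d["img"][y:y+130,x:x+130],(600,600),interpolation=cv2.INTER_CUBIC))
s=env.state();print(s["q"],s["position"],R.from_rotvec(s["orientation"]).as_matrix().round(3)[:,1],s["force"],s["moment"])
E
```

```text
t: 1.98
position: [0.5153, 0.1795, 0.1745]
orientation: [-2.115, 0.213, 2.116]
force: [0.9, 0.0, -0.2]
opening: 0.0399
[ 6.91811383e-01  2.08687991e-01 -3.75034698e-01 -5.66298611e-04
 -9.91973644e-01  6.75099510e-01] [0.51472616 0.17755189 0.17245542] [-0.203 -0.979  0.004] [-0.47468227  0.09734844 -0.89623956] [ 0.0299534   0.08177576 -0.00933771]
```

View pics/scene1.png

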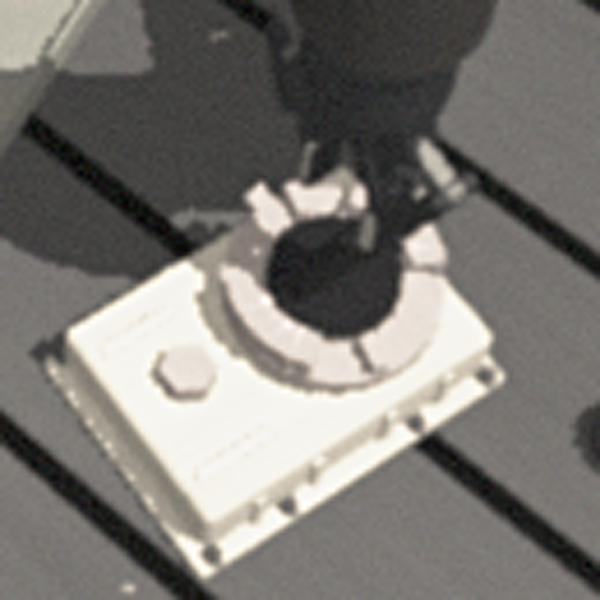

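View pics/top1.png

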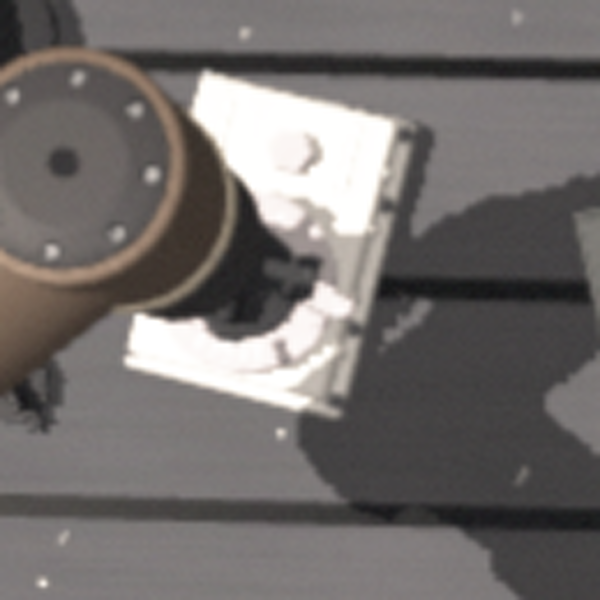

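```bash
python3 -m inch '[0,0,-1,0,4, 0,0,-1,0,4, 0,0,-1,0,4, 0,0,-1,0,4, 0,0,0,0,4]'; python3 - <<'E'
from rig import env
s=env.state();print(env.nose_length,s["position"],s["force"],s["moment"])
d=env.snapshot("scene");s=env.state();print(s["position"])
import cv2
cv2.imwrite("pics/s2.png",cv2.resize(d["img"][190:290,330:430],(600,600),interpolation=cv2.INTER_CUBIC))
E
```

```text
t: 2.7
position: [0.5142, 0.1807, 0.1344]
orientation: [-2.115, 0.214, 2.118]
force: [0.2, -0.3, 0.5]
opening: 0.0404
0.014 [0.51419166 0.1806723  0.13438353] [ 0.23273582 -0.33089658  0.5283356 ] [-0.01615372  0.03189515 -0.06347141]
[0.51458212 0.18080381 0.13498084]
```

View pics/s2.png

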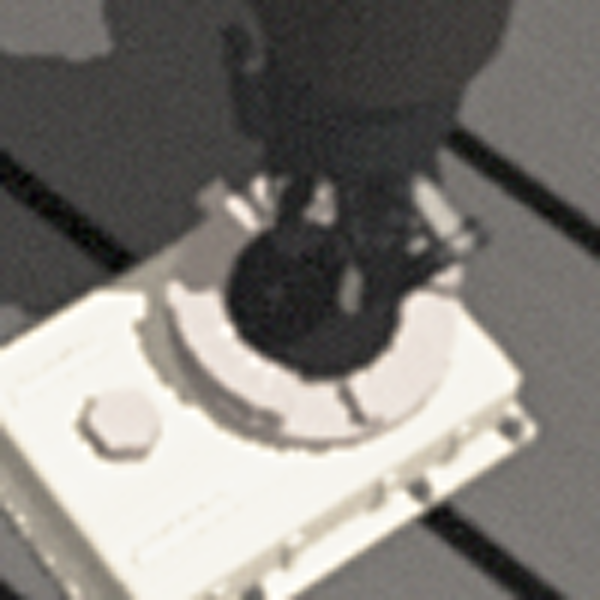

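Fingers straddle the wing (right pad at crop (350,290), wing top near (330,270)). Descending.

```bash
python3 -m inch '[0,0,-0.7,0,4, 0,0,-0.7,0,4, 0,0,-0.6,0,4, 0,0,-0.5,0,4, 0,0,0,0,4]'; python3 -m inch '[0,0,0,0,3, 0,0,0,0,2, 0,0,0,0,1.5, 0,0,0,0,1.3, 0,0,0,0,1.2]'; python3 -c "
from rig import env
s=env.state();print(s['moment'],s['force'])"
```

```text
t: 3.38
position: [0.5146, 0.1805, 0.1098]
orientation: [-2.115, 0.214, 2.117]
force: [0.3, 0.0, 0.1]
opening: 0.04
t: 4.0
position: [0.5147, 0.1804, 0.1104]
orientation: [-2.116, 0.214, 2.116]
force: [-0.2, -1.4, 1.3]
opening: 0.012
[-0.7173429  -0.01720589 -0.07562649] [-0.17856047 -1.36497976  1.31282293]
```

```bash
python3 -m inch '[0,0,0,0,0, 0,0,0,0,0, 0,0,0,0,0, 0,0,0,0,0, 0,0,0,0,0]'; python3 -c "
from rig import env
s=env.state();print(s['moment'],s['force'],s['q'])"
```

```text
t: 4.62
position: [0.5148, 0.1805, 0.1106]
orientation: [-2.116, 0.213, 2.116]
force: [-1.5, -3.0, 5.5]
opening: 0.011
[-0.99393822  0.51189666  0.01460643] [-1.50911728 -2.99305965  5.51094811] [ 6.96645604e-01  2.76014440e-01 -4.50034001e-01  2.78234401e-04
 -8.44863633e-01  6.73202994e-01]
```

```bash
python3 -m inch '[0,0,0,0.18,0, 0,0,0,0.18,0, 0,0,0,0,0, 0,0,0,0,0, 0,0,0,0,0]'; python3 -c "
from rig import env
from scipy.spatial.transform import Rotation as R
import numpy as np
s=env.state();print(s['moment'],s['force'],s['q'][5]); v=R.from_rotvec(s['orientation']).as_matrix()[:,1]; print(np.degrees(np.arctan2(v[1],v[0])))"
```

```text
t: 5.25
position: [0.5151, 0.1809, 0.1106]
orientation: [2.14, 0.169, -2.139]
force: [0.9, -2.6, 5.2]
opening: 0.0108
[-0.93847119 -0.42924472  0.0208729 ] [ 0.91188768 -2.64187902  5.24770635] 1.0309041613486063
-80.99326617189675
```

```bash
cat > st.py <<'E'
from rig import env
from scipy.spatial.transform import Rotation as R
import numpy as np
s=env.state();v=R.from_rotvec(s['orientation']).as_matrix()[:,1]
print("M",s['moment'].round(3) if hasattr(s['moment'],'round') else s['moment'],"F",np.round(s['force'],1),"q6",round(s['q'][5],3),"turn",round(np.degrees(np.arctan2(v[1],v[0]))+101.7,1))
E
python3 -m inch '[0,0,0,0.06,0, 0,0,0,0.06,0, 0,0,0,0.06,0, 0,0,0,0.06,0, 0,0,0,0,0]'; python3 st.py;python3 -m inch '[0,0,0,0.05,0, 0,0,0,0.05,0, 0,0,0,0.05,0, 0,0,0,0,0, 0,0,0,0,0]'; python3 st.py
```

```text
t: 5.88
position: [0.5151, 0.1809, 0.1106]
orientation: [2.003, 0.405, -2.002]
force: [0.8, -1.8, 5.7]
opening: 0.0106
M [-0.675 -0.077  0.172] F [ 0.8 -1.8  5.7] q6 1.272 turn 34.5
t: 6.5
position: [0.515, 0.1809, 0.1106]
orientation: [1.913, 0.537, -1.911]
force: [0.9, -2.3, 5.8]
opening: 0.0106
M [-0.644 -0.099  0.109] F [ 0.9 -2.3  5.8] q6 1.422 turn 43.1
```

```bash
python3 -m inch '[0,0,0,0.04,0, 0,0,0,0.04,0, 0,0,0,0,0, 0,0,0,0,0, 0,0,0,0,0]'; python3 st.py
python3 - <<'E'
from rig import env
import cv2
d=env.snapshot("scene")
cv2.imwrite("pics/s3.png",cv2.resize(d["img"][190:290,330:430],(600,600),interpolation=cv2.INTER_CUBIC))
E
```

```text
t: 7.12
position: [0.515, 0.1809, 0.1106]
orientation: [1.863, 0.604, -1.861]
force: [0.2, -2.2, 7.0]
opening: 0.0108
M [-0.748 -0.122  0.045] F [ 0.2 -2.2  7. ] q6 1.501 turn 47.7
```

View pics/s3.png

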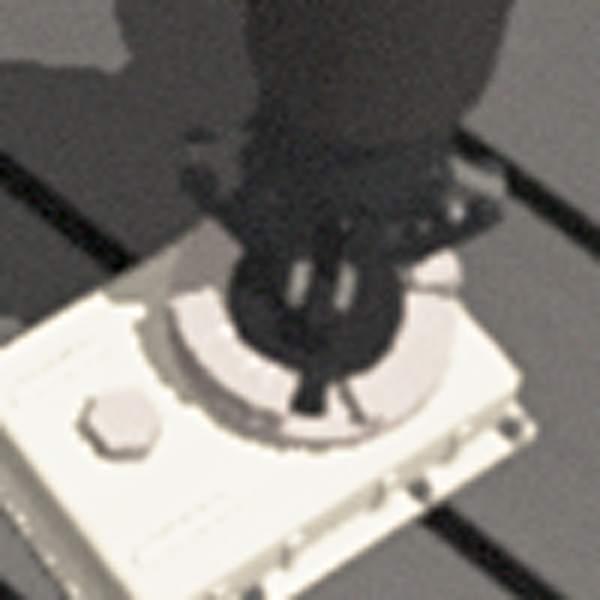

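The wing and cap turned with the jaws: ear now visible at crop (310,390), just short of the stop near (350,400). Creeping on.

```bash
python3 -m inch '[0,0,0,0.03,0, 0,0,0,0.03,0, 0,0,0,0,0, 0,0,0,0,0, 0,0,0,0,0]'; python3 st.py;python3 -m inch '[0,0,0,0.03,0, 0,0,0,0.02,0, 0,0,0,0,0, 0,0,0,0,0, 0,0,0,0,0]'; python3 st.py
```

```text
t: 7.8
position: [0.5151, 0.1809, 0.1106]
orientation: [1.824, 0.653, -1.823]
force: [-0.1, -1.6, 5.5]
opening: 0.0107
M [-0.72  -0.104 -0.044] F [-0.1 -1.6  5.5] q6 1.561 turn 51.1
t: 8.43
position: [0.515, 0.1809, 0.1106]
orientation: [1.792, 0.692, -1.791]
force: [0.8, -1.7, 6.5]
opening: 0.0106
M [-0.712 -0.141 -0.057] F [ 0.8 -1.7  6.5] q6 1.611 turn 54.0
```

```bash
python3 -m inch '[0,0,0,0.02,0, 0,0,0,0.02,0, 0,0,0,0,0, 0,0,0,0,0, 0,0,0,0,0]'; python3 st.py;python3 -m inch '[0,0,0,0.02,0, 0,0,0,0.02,0, 0,0,0,0,0, 0,0,0,0,0, 0,0,0,0,0]'; python3 st.py
```

```text
t: 9.05
position: [0.5151, 0.1809, 0.1106]
orientation: [1.766, 0.723, -1.765]
force: [0.5, -2.3, 5.3]
opening: 0.0107
M [-0.734 -0.109 -0.059] F [ 0.5 -2.3  5.3] q6 1.651 turn 56.2
t: 9.68
position: [0.5151, 0.1808, 0.1106]
orientation: [1.74, 0.753, -1.738]
force: [1.2, -1.9, 5.5]
opening: 0.0111
M [-0.896 -0.347 -0.169] F [ 1.2 -1.9  5.5] q6 1.691 turn 58.5
```

```bash
python3 -m inch '[0,0,0,0.015,0, 0,0,0,0.0,0, 0,0,0,0,0, 0,0,0,0,0, 0,0,0,0,0]'; python3 st.py
python3 - <<'E'
from rig import env
import cv2
d=env.snapshot("scene")
cv2.imwrite("pics/s4.png",cv2.resize(d["img"][190:290,330:430],(600,600),interpolation=cv2.INTER_CUBIC))
E
```

```text
t: 10.3
position: [0.5154, 0.1808, 0.1106]
orientation: [1.729, 0.765, -1.727]
force: [3.0, -3.2, 5.8]
opening: 0.0108
M [-1.361 -1.333 -0.409] F [ 3.  -3.2  5.8] q6 1.707 turn 59.4
```

View pics/s4.png

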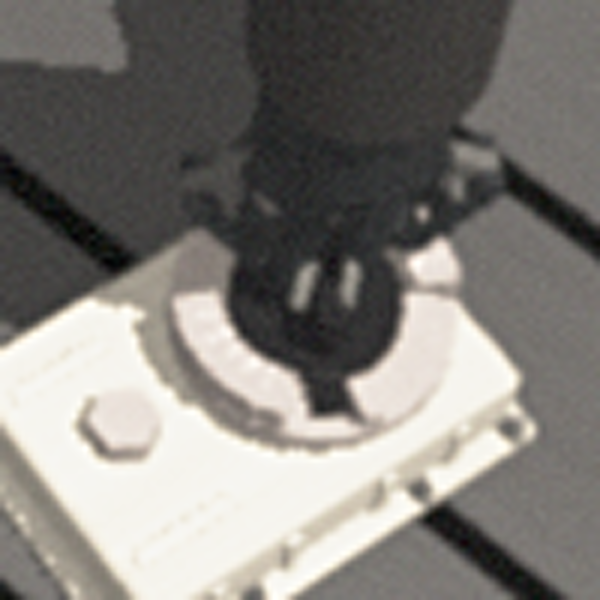

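Stop met: ear at crop (330,395) against the stop, Mz rising to −0.41 N m. Back off 4° into the middle of the window and lift slowly.

```bash
python3 -m inch '[0,0,0,-0.04,0, 0,0,0,-0.035,0, 0,0,0,0,0, 0,0,0.1,0,0, 0,0,0.1,0,0]'; python3 st.py;  python3 -m inch '[0,0,0.2,0,0, 0,0,0.2,0,0, 0,0,0.2,0,0, 0,0,0.2,0,0, 0,0,0,0,0]'; python3 st.py
```

```text
t: 10.98
position: [0.5139, 0.1806, 0.1115]
orientation: [1.776, 0.709, -1.779]
force: [-1.0, 0.1, -1.5]
opening: 0.0109
M [-0.064 -0.043 -0.053] F [-1.   0.1 -1.5] q6 1.633 turn 55.2
t: 11.6
position: [0.5149, 0.1808, 0.1205]
orientation: [1.778, 0.709, -1.777]
force: [0.1, -0.7, -2.1]
opening: 0.0107
M [-0.097 -0.029  0.062] F [ 0.1 -0.7 -2.1] q6 1.633 turn 55.2
```

```bash
python3 -m inch '[0,0,0.4,0,0, 0,0,0.5,0,0, 0,0,0.6,0,0, 0,0,0.8,0,0, 0,0,1,0,0]'; python3 st.py;  python3 -m inch '[0,0,1,0,0, 0,0,1,0,0, 0,0,1,0,0, 0,0,0.7,0,0, 0,0,0,0,0]'; python3 st.py
python3 - <<'E'
from rig import env
import cv2
d=env.snapshot("scene")
cv2.imwrite("pics/s5.png",cv2.resize(d["img"][130:290,290:450],(600,600),interpolation=cv2.INTER_CUBIC))
E
```

```text
t: 12.22
position: [0.5148, 0.1807, 0.154]
orientation: [1.777, 0.709, -1.777]
force: [0.3, -0.3, -1.5]
opening: 0.011
M [ 0.007 -0.006  0.029] F [ 0.3 -0.3 -1.5] q6 1.633 turn 55.2
t: 12.85
position: [0.515, 0.1809, 0.1909]
orientation: [1.778, 0.709, -1.776]
force: [0.2, -0.1, -2.2]
opening: 0.0109
M [-0.018  0.002 -0.023] F [ 0.2 -0.1 -2.2] q6 1.633 turn 55.2
```

View pics/s5.png

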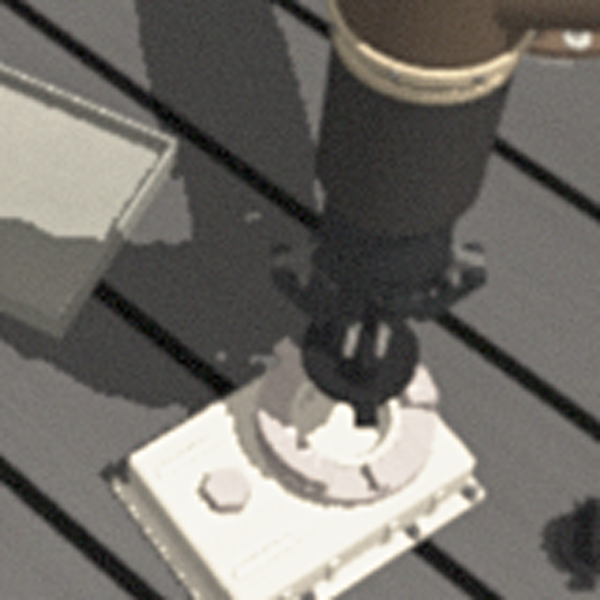

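Cap is clear of the neck, upright in the jaws at crop (360,350). Carrying to the tray.

```bash
python3 -m inch '[0,-1,0,0,0, -0.1,-2,0,0,0, -0.1,-3,0,0,0, -0.1,-3,0,0,0, -0.1,-3,0,0,0]'; python3 -m inch '[-0.1,-3,0,0,0, -0.1,-3,0,0,0, -0.1,-3,0,0,0, -0.1,-3,0,0,0, -0.1,-3,0,0,0]'; python3 -m inch '[-0.2,-2.6,0,0,0, -0.2,-2,0,0,0, -0.1,-1.3,0,0,0, 0,0,0,0,0, 0,0,0,0,0]'; python3 st.py
python3 - <<'E'
from rig import env
import cv2
for n,(y,x) in (("scene",(90,210)),("top",(140,300))):
    d=env.snapshot(n)
    cv2.imwrite(f"pics/{n}6.png",cv2.resize(d["img"][y:y+150,x:x+160],(640,600),interpolation=cv2.INTER_CUBIC))
E
```

```text
t: 13.52
position: [0.5101, 0.0585, 0.1901]
orientation: [1.777, 0.709, -1.778]
force: [1.4, -0.3, -1.3]
opening: 0.0105
t: 14.15
position: [0.5048, -0.0914, 0.1902]
orientation: [1.777, 0.709, -1.778]
force: [0.1, 0.4, -2.0]
opening: 0.0105
t: 14.78
position: [0.5006, -0.1483, 0.1903]
orientation: [1.777, 0.709, -1.777]
force: [0.4, 0.7, -2.7]
opening: 0.0109
M [ 0.004 -0.027  0.01 ] F [ 0.4  0.7 -2.7] q6 2.242 turn 55.2
```

View pics/scene6.png

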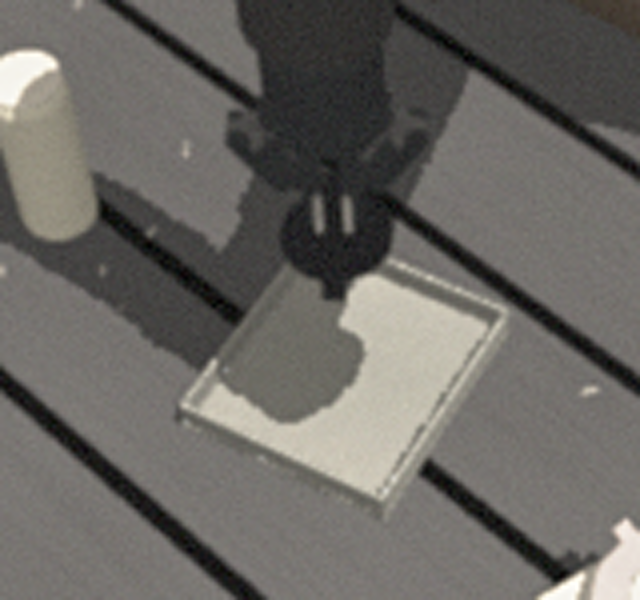

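Over the tray. Lowering.

```bash
python3 -m inch '[0,0,-1.5,0,0, 0,0,-2.5,0,0, 0,0,-2.5,0,0, 0,0,-2.5,0,0, 0,0,-1.5,0,0]'; python3 -m inch '[0,0,-1.2,0,0, 0,0,-0.8,0,0, 0,0,-0.6,0,0, 0,0,-0.4,0,0, 0,0,0,0,0]'; python3 st.py;  python3 -m inch '[0,0,-0.1,0,0, 0,0,-0.1,0,0, 0,0,-0.1,0,0, 0,0,-0.1,0,0, 0,0,0,0,0]'; python3 st.py
```

```text
t: 15.5
position: [0.4998, -0.148, 0.0833]
orientation: [1.775, 0.71, -1.779]
force: [-0.3, -0.4, -2.3]
opening: 0.0108
t: 16.12
position: [0.5008, -0.1483, 0.0553]
orientation: [1.777, 0.709, -1.777]
force: [-1.0, -0.1, -1.8]
opening: 0.0105
M [ 0.009  0.017 -0.034] F [-1.  -0.1 -1.8] q6 2.242 turn 55.2
t: 16.75
position: [0.5007, -0.1483, 0.0512]
orientation: [1.777, 0.709, -1.777]
force: [0.4, 0.2, -3.0]
opening: 0.0105
M [0.034 0.011 0.02 ] F [ 0.4  0.2 -3. ] q6 2.242 turn 55.2
```

```bash
python3 -m inch '[0,0,-0.05,0,0, 0,0,-0.05,0,0, 0,0,-0.05,0,0, 0,0,0,0,0, 0,0,0,0,0]'; python3 st.py;  python3 -m inch '[0,0,-0.04,0,0, 0,0,-0.04,0,0, 0,0,0,0,0, 0,0,0,0,0, 0,0,0,0,0]'; python3 st.py
```

```text
t: 17.38
position: [0.5008, -0.1483, 0.0498]
orientation: [1.777, 0.709, -1.777]
force: [0.5, 0.1, -2.2]
opening: 0.0108
M [0.001 0.05  0.001] F [ 0.5  0.1 -2.2] q6 2.242 turn 55.2
t: 18.0
position: [0.5008, -0.1483, 0.049]
orientation: [1.777, 0.709, -1.777]
force: [-0.1, -0.3, -2.2]
opening: 0.0105
M [ 0.029  0.022 -0.009] F [-0.1 -0.3 -2.2] q6 2.242 turn 55.2
```

```bash
python3 -m inch '[0,0,-0.04,0,0, 0,0,-0.04,0,0, 0,0,0,0,0, 0,0,0,0,0, 0,0,0,0,0]'; python3 st.py;  python3 -m inch '[0,0,-0.04,0,0, 0,0,-0.04,0,0, 0,0,0,0,0, 0,0,0,0,0, 0,0,0,0,0]'; python3 st.py
```

```text
t: 18.62
position: [0.5008, -0.1483, 0.0486]
orientation: [1.777, 0.709, -1.777]
force: [-2.5, 1.0, 5.1]
opening: 0.011
M [ 0.518  0.977 -0.012] F [-2.5  1.   5.1] q6 2.242 turn 55.2
t: 19.25
position: [0.5009, -0.1483, 0.0485]
orientation: [1.777, 0.709, -1.776]
force: [-5.3, 2.9, 15.5]
opening: 0.0107
M [1.094 2.031 0.02 ] F [-5.3  2.9 15.5] q6 2.242 turn 55.2
```

Contact at the predicted height. Relieve and open.

```bash
python3 -m inch '[0,0,0.08,0,0, 0,0,0,0,0, 0,0,0,0,1.2, 0,0,0,0,1.6, 0,0,0,0,2]'; python3 st.py;  python3 -m inch '[0,0,0,0,3, 0,0,0,0,4, 0,0,0,0,4, 0,0,0,0,4, 0,0,0,0,4]'; python3 st.py
python3 - <<'E'
from rig import env
import cv2
d=env.snapshot("scene")
cv2.imwrite("pics/s7.png",cv2.resize(d["img"][120:240,235:355],(600,600),interpolation=cv2.INTER_CUBIC))
E
```

```text
t: 19.88
position: [0.5009, -0.1483, 0.0481]
orientation: [1.777, 0.709, -1.777]
force: [0.1, -0.3, -1.2]
opening: 0.0199
M [ 0.005  0.005 -0.004] F [ 0.1 -0.3 -1.2] q6 2.242 turn 55.2
t: 20.5
position: [0.5008, -0.1483, 0.0482]
orientation: [1.777, 0.709, -1.777]
force: [-0.1, -1.1, -0.1]
opening: 0.04
M [ 0.027  0.023 -0.017] F [-0.1 -1.1 -0.1] q6 2.242 turn 55.2
```

View pics/s7.png

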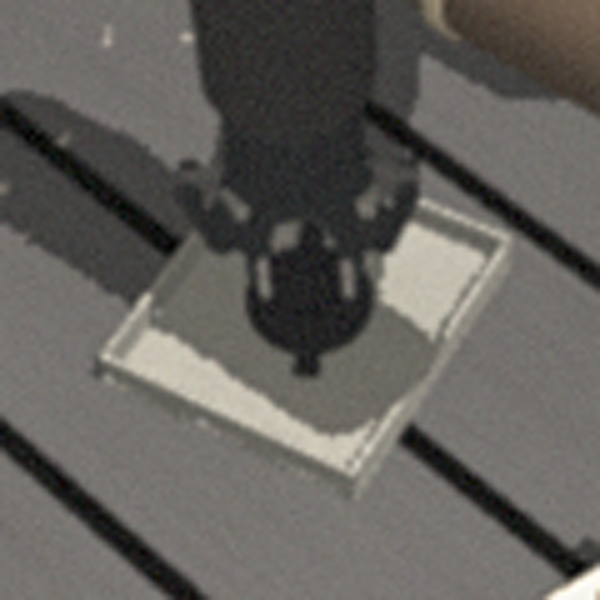

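Cap stands upright at crop (308,310), jaws free on both sides. Retreat straight up.

```bash
python3 -m inch '[0,0,0.3,0,4, 0,0,0.6,0,4, 0,0,1,0,4, 0,0,2,0,4, 0,0,3,0,4]'; python3 -m inch '[0,0,4,0,4, 0,0,4,0,4, 0,0,3,0,4, 0,4,0,0,4, 0,5,0,0,4]'; python3 -m inch '[0,5,0,0,4, 0,4,0,0,4, 0,2,0,0,4, 0,0,0,0,4, 0,0,0,0,4]'; python3 st.py
python3 - <<'E'
from rig import env
from h import *
for n,(y,x) in (("scene",(90,190)),("top",(130,290))):
    d=env.snapshot(n)
    cv2.imwrite(f"pics/{n}8.png",cv2.resize(d["img"][y:y+150,x:x+200],(800,600),interpolation=cv2.INTER_CUBIC))
    cv2.imwrite(f"pics/{n}8f.png",d["img"]); P=cloud(d)
    m=(np.linalg.norm(P[...,:2]-[.501,-.148],axis=2)<.06)&(P[...,2]>.051)&(P[...,2]<.1)
    q=P[m]; print(n,m.sum(),q.mean(0),np.percentile(q[:,2],[5,50,95]))
E
```

```text
t: 21.18
position: [0.5003, -0.1483, 0.1179]
orientation: [1.776, 0.709, -1.778]
force: [0.0, -0.7, -0.2]
opening: 0.0403
t: 21.8
position: [0.5008, -0.0579, 0.2285]
orientation: [1.78, 0.707, -1.777]
force: [1.0, -0.3, 0.4]
opening: 0.0403
t: 22.42
position: [0.5006, 0.0514, 0.2276]
orientation: [1.777, 0.709, -1.777]
force: [-0.1, 0.2, -0.1]
opening: 0.0402
M [-0.042  0.046  0.047] F [-0.1  0.2 -0.1] q6 1.837 turn 55.2
scene 79 [ 0.5021641  -0.14823993  0.05882349] [0.05459521 0.05914957 0.06279919]
top 72 [ 0.50223308 -0.14556985  0.05594899] [0.0523042  0.05604461 0.0596954 ]
```

View pics/scene8.png

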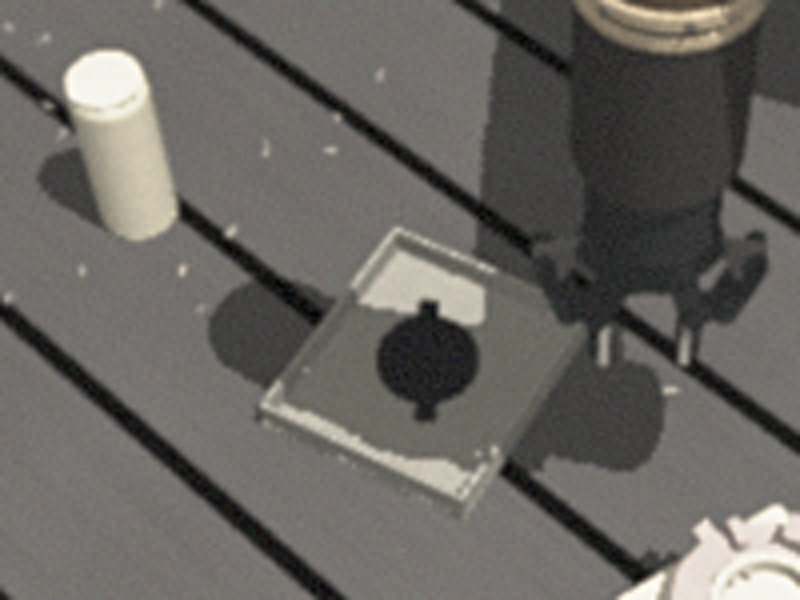

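View pics/top8f.png

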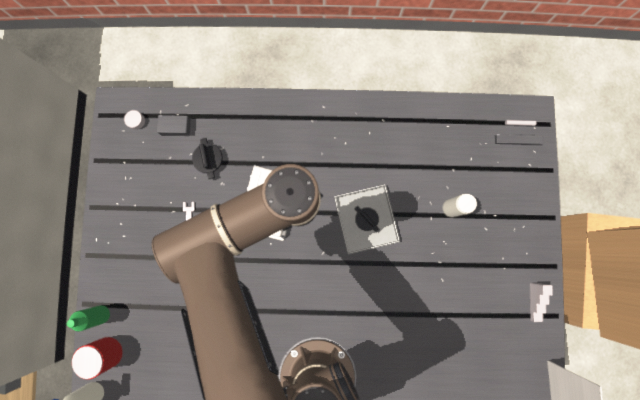

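Cap upright in the tray (scene crop (428,360), wing top ≈0.058 m as expected), can at (120,150) unmoved, arm clear and still. One last check on the nut and spanner, then hand in.

```bash
python3 - <<'E'
import cv2
import numpy as np
a=cv2.imread("pics/scene0.png");b=cv2.imread("pics/scene8f.png")
for n,(u,v,w) in {"nut":(350,260,9),"spanner":(470,300,28),"can":(220,127,28)}.items():
    p=cv2.cvtColor(a[v-w:v+w,u-w:u+w],6);q=cv2.cvtColor(b[v-w-8:v+w+8,u-w-8:u+w+8],6)
    _,m,_,l=cv2.minMaxLoc(cv2.matchTemplate(q,p,cv2.TM_CCOEFF_NORMED));print(n,m,np.array(l)-8)
from rig import env
print(env.hand_in())
E
```

```text
nut 0.9988714456558228 [0 0]
spanner 0.9976579546928406 [0 0]
can 0.9978855848312378 [0 0]
the job is handed in; nothing more can be done
None
```

The middle-sized cap is off the housing and standing upright in the parts tray. I handed the job in after about 22.5 s.

- **Loosening:** I gripped the wing and broke the cap loose with a roughly 20° counter-clockwise twist. I then turned it gently to the stop, met at about 59° of turn with 0.4 N m and about 3 N of side force.
- **Lifting:** I backed off 4° and lifted it straight out. The highest force read during removal was about 7 N, with roughly 2 N, the cap's own weight, while lifting.
- **Setting down:** The cap touched the tray floor at the predicted height and was pressed with at most about 16 N. I eased off, opened the jaws and backed away.

**Last checks:**
- The cap is near the tray's centre, at about (0.502, −0.147) m. Its wing top measured 0.056 m from the top camera and 0.059 m from the scene camera, against 0.058 m expected.
- The nut, spanner and can show no shift in the scene image.
- The arm was still and touching nothing. No check failed; the forces are the readings taken at the end of each move, so a brief peak between them would not show.

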